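Change the sharpening stone and put the others away

ROBOT

A 7-joint arm with a two-finger parallel gripper is mounted at the origin on the work surface. World frame = base frame: x ahead of the robot, y to its left, z up, the work surface at z = 0. Lengths are in m, angles in rad, forces in N, time in s.
With the tool pointing down it reaches from about 0.35 to 0.9 m from the base axis. Payload 8.1 kg.
Tool frame: the origin (TCP) lies where the fingers leave the gripper's body, on its centre line; the fingertips stand 66 mm ahead of it and the grasp point (between the pads) lies 47 mm ahead of it; z points along the fingers, y is the line along which they close (so a half turn about z gives the same grasp; the last joint's range is limited). The gripper opens to 92 mm and grips with 3 to 60 N. Pads are 19 mm wide; open, the fingers measure 130 mm over their backs; the gripper's body (75 mm by 190 mm) begins 47 mm behind the grasp point.
Start: joints at [-0.103, 0.434, 0.025, 1.573, -0.012, 1.134, -0.075], TCP at [0.625, -0, 0.292] pointing down, gripper open.
Joint ranges: [-2.62, 2.62], [-0.44, 2.09], [-1.27, 1.32], [0.08, 2.57], [-1.32, 4.46], [0.12, 2], [-2.74, 2.74]. Speed limits (rad/s): [2.22, 2.22, 3.01, 3.01, 3.14, 3.14, 3.14].

INTERFACE

Orientations are given as a rotation vector (axis times angle).
In Python, from cell import arm gives the robot as it stands.
- The arm moves only by the tool send_rows, never from a script. Its argument "motion" is text: rows parted by semicolons, each of 7 numbers parted by spaces: the closure, from 0 (fully open) to 1 (shut), then the shift along the world's x, y, z in m, then the turn, a rotation vector about the world's x, y, z in degrees. A call has 1 to 5 rows; each row shifts and turns the commanded pose from where the row before left it; what a row does not reach is not made up. A row lasts 1/8 s, in which the tool goes at most 62.5 mm and 10.7 degrees, less where a joint would pass 70% of its speed; a pose out of reach is approached as far as the arm can. A call is refused whole if a number of a shift passes 0.0625 or a number of a turn 10.7, either way. A call with a gripper value outside its range is refused whole. The fingers move at their own pace and stop on an object; "force" is the grip in N (left out, the last holds). Time passes only in rows, so rows that do not move let the fingers close. It gives the time, the measured TCP pose, the force, the opening and the grip force at its end, in the units of the state.
- arm.observe(): the state, without advancing time (a new reading comes with each control period).
- arm.get_image(name): name is "scene" or "side" or "wrist"; returns (picture, depth): 384x512x3 uint8, blue, green, red; 384x512 float32, m along the optical axis (not along the pixel's ray), 0 where there is no reading.
- arm.camera_model(name): a dict with "fx", "fy", "cx", "cy" (pixels), "view" (4x4, takes a point from world to camera coordinates). Camera axes: x right, y down, z forward; pixel columns grow to the right and rows downward; lengths in m; the calibration is good to about 2 mm. A picture is of the moment at which its call begins: read the wrist's pose just before it. camera_model takes no time and is no camera call; for the wrist camera it gives the pose at the moment of the call.
- arm.sign_off(): hands the job in; it is judged then, once.
The state is a dict: "clock": time; "joints": joint angles; "dq": joint speeds; "joint_efforts": joint torques, N m; "position": TCP position; "ee_rot": TCP orientation; "force": force on the tool from outside, world axes, zero at the start; "ft_torque": the same for the moment, N m; "width": opening from 0.0 (shut) to 1.0 (fully open); "gripper_force": force on a finger pad.
Only numpy, scipy, OpenCV 4.12 (cv2) and the standard library are available. Lean on these libraries where they do the work, as an engineer would, in place of code of your own. Each camera call takes 0.05 s, during which the arm holds its last target. There are 200 camera calls.

TASK

Change the stone holder over to the white finishing stone: loosen the red clamp knob, slide the jaw back, take the black stone out, lay the white one flat between the jaws in its place, bring the jaw up snug against it and lock the knob again. Put the black stone and every coloured stone lying on the worktop away in the beech block, each slid fully home in a slot of its own (any slot will do). Leave the other kitchen things where they stand.

Things in the scene. Friction and masses are not known exactly. Their poses are not given: they have to be found in the camera images.
- holder: Stone holder fixed on the worktop: steel bar rail along its x (-125 to +165), 32 wide, top at z = 18; feet 78 wide. Origin on the worktop. Fixed jaw: 60 wide, 14 thick, top at z = 36, face at x = -85; the sliding jaw is on the +x side. The stone lies flat on the rail between the faces, long side along x; clamped home its centre is at x = -10, underside on the rail.
- jaw (a joint): Sliding jaw of the holder, in m: gap between the jaw faces = 0.140 + this value. 0 to 0.055; grows as the jaw moves back (holder +x); 0.010 when snug on a stone. With the knob loose it slides with about 2 N and stays where left; with the knob tight friction holds it (some 30 N). Best moved by the knob's wing.
- jaw_face (a point): Middle of the sliding jaw's face, 27 above the worktop; its axes are the holder's. Behind it stands the jaw's body, 58 wide, up to 58 behind the face and 47 above the worktop, with the knob on top.
- clamp_knob (a joint): Red clamp knob on top of the sliding jaw, upright axis, in rad: grows as turned clockwise seen from above (tightening). 0 = fully loose, wing across the rail; brake bites from about 0.7; 1.57 = wing along the rail, locked; end stop 1.75. Below 0.5 the jaw slides freely; above 1.3 it is locked. Turns with 0.2 Nm, up to 0.3 Nm when tightening; stays where left.
- knob_grip (a point): Point to grip on the knob's axis, 36 behind the jaw face, 72 above the worktop and 12 below the top of the wing. The wing is 50 long, 14 thick, 28 high; this point's y axis runs along the wing and its x axis across the thickness, and both turn with the knob.
- block: Beech storage block fixed on the worktop: 330 wide (its y), 106 deep (its x), 50 high, with four slots side by side at 80 pitch, open at the front face (its -x side, facing the robot). Origin on the worktop at the middle of the front face; +x runs into the slots. The slots are closed above by a 10 thick top with a dark inlaid line over the middle of each.
- slot0 (a point): Mouth of slot 0 (0 is the one at the block's -y end): centre of the mouth on the slot's floor, 8 above the worktop; x runs into the slot. The slot is 58 wide, 32 high, 90 deep; a stone fully home has its centre 15 inside the mouth and 60 sticking out.
- slot1 (a point): Mouth of slot 1 (0 is the one at the block's -y end): centre of the mouth on the slot's floor, 8 above the worktop; x runs into the slot. The slot is 58 wide, 32 high, 90 deep; a stone fully home has its centre 15 inside the mouth and 60 sticking out.
- slot2 (a point): Mouth of slot 2 (0 is the one at the block's -y end): centre of the mouth on the slot's floor, 8 above the worktop; x runs into the slot. The slot is 58 wide, 32 high, 90 deep; a stone fully home has its centre 15 inside the mouth and 60 sticking out.
- slot3 (a point): Mouth of slot 3 (0 is the one at the block's -y end): centre of the mouth on the slot's floor, 8 above the worktop; x runs into the slot. The slot is 58 wide, 32 high, 90 deep; a stone fully home has its centre 15 inside the mouth and 60 sticking out.
- stone_white: White finishing sharpening stone, a plain flat bar 150 long (its x) x 50 wide (its y) x 25 thick (z), about 0.3 to 0.55 kg, the same either way round. Origin at the middle of the bar. Lies on the worktop at the start.
- stone_black: Black coarse sharpening stone, a plain flat bar 150 long (its x) x 50 wide (its y) x 25 thick (z), about 0.3 to 0.55 kg, the same either way round. Origin at the middle of the bar. Clamped in the holder at the start.
- stone_red: Brick-red sharpening stone, a plain flat bar 150 long (its x) x 50 wide (its y) x 25 thick (z), about 0.3 to 0.55 kg, the same either way round. Origin at the middle of the bar. Lies on the worktop, or is absent.
- stone_green: Dark green sharpening stone, a plain flat bar 150 long (its x) x 50 wide (its y) x 25 thick (z), about 0.3 to 0.55 kg, the same either way round. Origin at the middle of the bar. Lies on the worktop, or is absent.
- stone_ochre: Ochre yellow sharpening stone, a plain flat bar 150 long (its x) x 50 wide (its y) x 25 thick (z), about 0.3 to 0.55 kg, the same either way round. Origin at the middle of the bar. Lies on the worktop, or is absent.
- sponge: Bystander: yellow sponge block 75 x 45 x 28. Origin at the centre of its underside.
- knife: Bystander: kitchen knife lying flat, handle 115 x 24 x 18 along -x of its origin, blade 175 along +x.
- bowl: Bystander: small glass bowl, 120 across, 60 high. Origin at the centre of its underside.
- mug: Bystander: blue mug, 80 across, 92 high. Origin at the centre of its underside.
- turner: Bystander: black turner (spatula), 280 long, lying along its x. Origin under its middle.

How it is judged:
On the way, in this order (a step that is already met when the one before it is completed fails the run):
1. the clamp knob is loosened and the jaw slid back at least 5 mm from the black stone (value of joint clamp_knob below 0.7 rad and value of joint jaw above 0.015 m), for 0.2 s.
2. the black stone is out of the holder and the white stone lies flat between the jaws (horizontal distance between stone_black and holder above 0.09 m and x of stone_white in the frame of holder between -0.016 and 0.045 m and y of stone_white in the frame of holder between -0.012 and 0.012 m and z of stone_white in the frame of holder between 0.0265 and 0.0355 m and angle between the x axis of stone_white and the x axis of holder, either way round below 0.12 rad and angle between stone_white's own x axis and vertical between 1.5 and 1.64 rad), for 0.2 s.
3. the jaw is up against the white stone and the clamp knob locked (x of stone_white in the frame of holder between -0.016 and 0.045 m and y of stone_white in the frame of holder between -0.012 and 0.012 m and z of stone_white in the frame of holder between 0.0265 and 0.0355 m and angle between the x axis of stone_white and the x axis of holder, either way round below 0.12 rad and angle between stone_white's own x axis and vertical between 1.5 and 1.64 rad and x of stone_white in the frame of holder between -0.014 and -0.006 m and value of joint jaw below 0.0135 m and value of joint clamp_knob above 1.3 rad), for 0.2 s.
At the end, for the whole second after the job is handed in: White stone flat in the holder, home against the fixed jaw (4 mm), sliding jaw snug on it (3.5 mm), knob locked (beyond 1.3 rad). Black stone and every coloured stone present each in a slot of the block, within 9 mm of fully home. Stones at rest (all of step 3 and ((x of stone_black in the frame of slot0 above 0.006 m and y of stone_black in the frame of slot0 between -0.01 and 0.01 m and z of stone_black in the frame of slot0 between 0.006 and 0.022 m and angle between the x axis of stone_black and the x axis of slot0, either way round below 0.12 rad) or (x of stone_black in the frame of slot1 above 0.006 m and y of stone_black in the frame of slot1 between -0.01 and 0.01 m and z of stone_black in the frame of slot1 between 0.006 and 0.022 m and angle between the x axis of stone_black and the x axis of slot1, either way round below 0.12 rad) or (x of stone_black in the frame of slot2 above 0.006 m and y of stone_black in the frame of slot2 between -0.01 and 0.01 m and z of stone_black in the frame of slot2 between 0.006 and 0.022 m and angle between the x axis of stone_black and the x axis of slot2, either way round below 0.12 rad) or (x of stone_black in the frame of slot3 above 0.006 m and y of stone_black in the frame of slot3 between -0.01 and 0.01 m and z of stone_black in the frame of slot3 between 0.006 and 0.022 m and angle between the x axis of stone_black and the x axis of slot3, either way round below 0.12 rad)) and ((x of stone_red in the frame of slot0 above 0.006 m and y of stone_red in the frame of slot0 between -0.01 and 0.01 m and z of stone_red in the frame of slot0 between 0.006 and 0.022 m and angle between the x axis of stone_red and the x axis of slot0, either way round below 0.12 rad) or (x of stone_red in the frame of slot1 above 0.006 m and y of stone_red in the frame of slot1 between -0.01 and 0.01 m and z of stone_red in the frame of slot1 between 0.006 and 0.022 m and angle between the x axis of stone_red and the x axis of slot1, either way round below 0.12 rad) or (x of stone_red in the frame of slot2 above 0.006 m and y of stone_red in the frame of slot2 between -0.01 and 0.01 m and z of stone_red in the frame of slot2 between 0.006 and 0.022 m and angle between the x axis of stone_red and the x axis of slot2, either way round below 0.12 rad) or (x of stone_red in the frame of slot3 above 0.006 m and y of stone_red in the frame of slot3 between -0.01 and 0.01 m and z of stone_red in the frame of slot3 between 0.006 and 0.022 m and angle between the x axis of stone_red and the x axis of slot3, either way round below 0.12 rad)) and ((x of stone_green in the frame of slot0 above 0.006 m and y of stone_green in the frame of slot0 between -0.01 and 0.01 m and z of stone_green in the frame of slot0 between 0.006 and 0.022 m and angle between the x axis of stone_green and the x axis of slot0, either way round below 0.12 rad) or (x of stone_green in the frame of slot1 above 0.006 m and y of stone_green in the frame of slot1 between -0.01 and 0.01 m and z of stone_green in the frame of slot1 between 0.006 and 0.022 m and angle between the x axis of stone_green and the x axis of slot1, either way round below 0.12 rad) or (x of stone_green in the frame of slot2 above 0.006 m and y of stone_green in the frame of slot2 between -0.01 and 0.01 m and z of stone_green in the frame of slot2 between 0.006 and 0.022 m and angle between the x axis of stone_green and the x axis of slot2, either way round below 0.12 rad) or (x of stone_green in the frame of slot3 above 0.006 m and y of stone_green in the frame of slot3 between -0.01 and 0.01 m and z of stone_green in the frame of slot3 between 0.006 and 0.022 m and angle between the x axis of stone_green and the x axis of slot3, either way round below 0.12 rad)) and ((x of stone_ochre in the frame of slot0 above 0.006 m and y of stone_ochre in the frame of slot0 between -0.01 and 0.01 m and z of stone_ochre in the frame of slot0 between 0.006 and 0.022 m and angle between the x axis of stone_ochre and the x axis of slot0, either way round below 0.12 rad) or (x of stone_ochre in the frame of slot1 above 0.006 m and y of stone_ochre in the frame of slot1 between -0.01 and 0.01 m and z of stone_ochre in the frame of slot1 between 0.006 and 0.022 m and angle between the x axis of stone_ochre and the x axis of slot1, either way round below 0.12 rad) or (x of stone_ochre in the frame of slot2 above 0.006 m and y of stone_ochre in the frame of slot2 between -0.01 and 0.01 m and z of stone_ochre in the frame of slot2 between 0.006 and 0.022 m and angle between the x axis of stone_ochre and the x axis of slot2, either way round below 0.12 rad) or (x of stone_ochre in the frame of slot3 above 0.006 m and y of stone_ochre in the frame of slot3 between -0.01 and 0.01 m and z of stone_ochre in the frame of slot3 between 0.006 and 0.022 m and angle between the x axis of stone_ochre and the x axis of slot3, either way round below 0.12 rad)) and linear speed of each of stone_black, stone_white, stone_red, stone_green, stone_ochre below 0.02 m/s); the robot touches nothing.
It fails at once if one of the other kitchen things (knife, bowl, mug, turner) is pushed more than 6 cm from its place, or the sponge more than 10 cm (distance of any of knife, bowl, mug, turner from where it was at the start of the episode above 0.06 m or distance of sponge from where it was at the start of the episode above 0.1 m).
It fails at once if the jaw is forced along the rail while the knob is locked (value of joint clamp_knob above 1.25 rad and (velocity of joint jaw above 0.06 m/s or velocity of joint jaw below -0.06 m/s)).
Of stone_red, stone_green, stone_ochre only 2 to 3 are there at a start; the rules pass over those that are not, and their reading is None.
At some moment in a run one of stone_red, stone_green, stone_ochre may be knocked a few centimetres aside while the robot is not near it.
Once in a run the grip may slacken for a moment while it holds something.
It also fails if it takes over 210 s, if anything falls off the work surface, if the arm or the gripper's body presses on something with over 40 N, if the wrist force passes 120 N, or if a joint passes its speed limit or range.

## Working session

There is one attempt and no reset: what is moved stays moved. The work goes in short steps, Python scripts to look and compute and a tool call to move; the robot and the scene stay as the last step left them, time stands still between calls to the robot, and variables do not carry over. Pictures are saved under pics/ and viewed, at most 14 in all, crops included, and the job is handed in when it is done.

Besides the shell and the picture viewer there is one more tool, called after "Request:" as name(argument=value, ...), one argument or row to a line, values as JSON. send_rows: Moves the arm, as the interface text tells. Its arguments: {"type":"object","properties":{"motion":{"type":"string"},"force":{"type":"number"}},"required":["motion"]}

```bash
ls; mkdir -p pics
cat > h.py <<'E'
import numpy as np, cv2
from cell import arm
def snap(name):
    m=arm.camera_model(name); im,d=arm.get_image(name); return im,d,m
def pts(d,m):
    v,u=np.mgrid[0:384,0:512]
    c=np.stack([(u-m['cx'])/m['fx']*d,(v-m['cy'])/m['fy']*d,d],-1)
    V=np.array(m['view']); return (c-V[:3,3])@V[:3,:3]
E
python3 - <<'E'
from h import *
o=arm.observe(); print({k:np.round(v,3) for k,v in o.items()})
for n in ('scene','side'):
    im,d,m=snap(n); cv2.imwrite(f'pics/{n}0.png',im); np.savez(f'{n}0.npz',im=im,d=d,V=m['view'],K=[m['fx'],m['fy'],m['cx'],m['cy']])
    print(n,np.round(m['view'],3).tolist(),m['fx'])
E
```

```text
pics
{'clock': np.float64(0.0), 'joints': array([-0.103,  0.435,  0.025,  1.574, -0.012,  1.134, -0.075]), 'dq': array([-0.   ,  0.002, -0.   , -0.   ,  0.001,  0.002,  0.   ]), 'joint_efforts': array([ 0.0000e+00, -6.6785e+01,  9.8500e-01, -3.1446e+01, -6.1000e-02,
        4.3000e-02,  0.0000e+00]), 'position': array([ 0.625, -0.   ,  0.291]), 'ee_rot': array([-2.221e+00, -2.221e+00,  2.000e-03]), 'force': array([-0.143, -0.546, -0.596]), 'ft_torque': array([-0.043,  0.001, -0.044]), 'gripper_force': np.float64(0.0), 'width': np.float64(0.999)}
scene [[0.747, 0.664, -0.021, -0.374], [0.397, -0.472, -0.787, -0.138], [-0.533, 0.58, -0.616, 1.316], [0.0, 0.0, 0.0, 1.0]] 363.6011269721329
side [[-0.968, -0.25, -0.008, 0.485], [-0.159, 0.642, -0.75, 0.136], [0.193, -0.725, -0.662, 1.164], [0.0, 0.0, 0.0, 1.0]] 365.9515315143838
```

View pics/scene0.png

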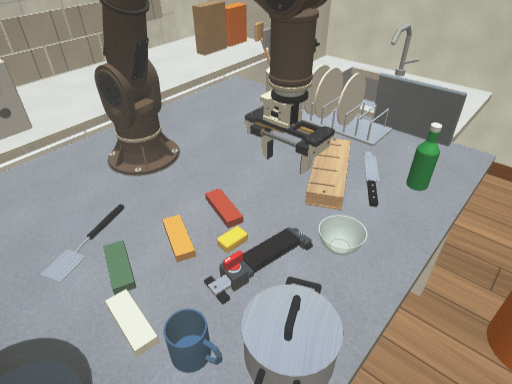

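View pics/side0.png

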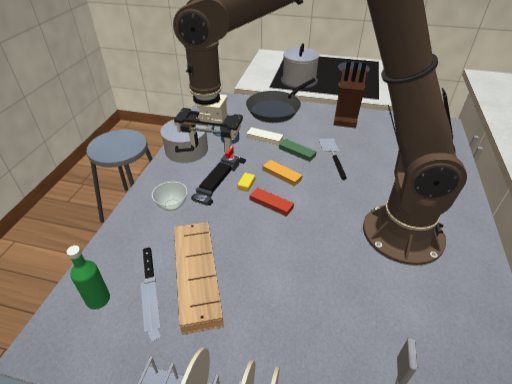

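Scene view: the holder's knob is at (234,262) and the black stone at about (270,250). The red, ochre, green and white stones are at (223,207), (178,237), (119,265) and (130,320). The block is at (328,172). The side view shows the slot lines on the block. Now I'll measure.

```bash
cat >> h.py <<'E'
HSV=dict(red=((0,150,60),(6,255,255)),ochre=((12,150,120),(22,255,255)),green=((60,60,30),(90,255,140)),white=((15,5,190),(50,60,255)),sponge=((24,150,120),(32,255,255)))
def mask(im,c):
    h=cv2.cvtColor(im,cv2.COLOR_BGR2HSV); return cv2.inRange(h,*map(np.array,HSV[c]))>0
def rect(P):
    r=cv2.minAreaRect(P[:,:2].astype(np.float32)*1000)
    b=cv2.boxPoints(r); e=[b[1]-b[0],b[2]-b[1]]; L=[np.linalg.norm(x) for x in e]; k=int(np.argmax(L))
    a=np.degrees(np.arctan2(e[k][1],e[k][0]))%180
    return np.round(r[0],1),round(float(a),1),np.round(sorted(L),1)
def stones(im,d,m,zlo=0.018,zhi=0.032,near=None):
    W=pts(d,m); out={}
    for c in HSV:
        k=mask(im,c)&(W[...,2]>zlo)&(W[...,2]<zhi)&(d>0)&(W[...,0]>.2)&(W[...,0]<1.1)&(abs(W[...,1])<.8)
        n,l,s,_=cv2.connectedComponentsWithStats(k.astype(np.uint8))
        if n<2: continue
        i=1+np.argmax(s[1:,4]); P=W[l==i]
        out[c]=(rect(P),np.round(np.median(P[:,2])*1000,1),len(P))
    return out
E
python3 - <<'E'
from h import *
for n in ('scene','side'):
    z=np.load(f'{n}0.npz'); K=z['K']; m=dict(view=z['V'],fx=K[0],fy=K[1],cx=K[2],cy=K[3])
    for c,r in stones(z['im'],z['d'],m).items(): print(n,c,r)
    W=pts(z['d'],m); h=cv2.cvtColor(z['im'],cv2.COLOR_BGR2HSV)
    px=[(270,250),(298,238),(234,262),(234,256),(328,172),(328,200),(130,320),(187,318),(325,145)] if n=='scene' else [(215,180),(203,197),(230,153),(197,275),(265,137),(297,149),(193,228),(200,322)]
    for u,v in px: print(n,u,v,h[v,u],np.round(W[v,u],3))
    g=(W[...,2]>.043)&(W[...,2]<.056)&(z['d']>0)&(h[...,0]>8)&(h[...,0]<25)&(h[...,1]>60)&(W[...,0]>.5)&(W[...,0]<1.1)
    nn,l,s,_=cv2.connectedComponentsWithStats(g.astype(np.uint8));i=1+np.argmax(s[1:,4]);print('block',rect(W[l==i]),s[i])
    k=(W[...,2]>.036)&(W[...,2]<.047)&(z['d']>0)&(h[...,2]<70)&(W[...,0]>.4)&(W[...,0]<.9)&(abs(W[...,1])<.5)
    nn,l,s,_=cv2.connectedComponentsWithStats(k.astype(np.uint8));
    for i in np.argsort(-s[1:,4])[:3]+1: print('black',rect(W[l==i]),s[i])
    k=((h[...,0]<5)|(h[...,0]>175))&(h[...,1]>150)&(W[...,2]>.05)&(W[...,2]<.1)&(W[...,0]<1)&(abs(W[...,1])<.6)
    if k.any(): print('knob',rect(W[k]),k.sum(),W[k].mean(0), W[k][:,2].max())
E
```

```text
scene red ((array([434.5, -33.2]), 160.9, array([ 47.6, 148.1], dtype=float32)), np.float64(23.5), 531)
scene ochre ((array([ 560.5, -123.7]), 54.2, array([32.2, 76.6], dtype=float32)), np.float64(21.4), 55)
scene green ((array([ 397.8, -357.4]), 156.5, array([ 47.4, 145.9], dtype=float32)), np.float64(24.0), 482)
scene white ((array([ 548.2, -425.1]), 170.6, array([ 49.4, 150.2], dtype=float32)), np.float64(24.1), 1475)
scene sponge ((array([ 545.8, -111.6]), 82.4, array([41.7, 69.6], dtype=float32)), np.float64(26.2), 243)
scene 270 250 [173  16  63] [ 0.661 -0.098  0.041]
scene 298 238 [135   8  67] [ 0.69  -0.022  0.043]
scene 234 262 [  1 152 136] [ 0.641 -0.201  0.072]
scene 234 256 [  1 178 233] [ 0.635 -0.195  0.083]
scene 328 172 [ 18  84 215] [0.598 0.266 0.05 ]
scene 328 200 [ 15 102 152] [0.659 0.172 0.029]
scene 130 320 [ 39  14 240] [ 0.554 -0.428  0.025]
scene 187 318 [101  71  97] [ 0.665 -0.361  0.065]
scene 325 145 [ 22  43 138] [0.711 0.017 0.301]
block (array([576.5, 313.4]), 115.7, array([105.7, 336.2], dtype=float32)) [ 306  139   45   60 1803]
black (array([655
[... 1137 characters left out ...]
34  18 225] [ 0.536 -0.398  0.02 ]
side 297 149 [ 62  74 128] [ 0.391 -0.337  0.025]
side 193 228 [ 16  96 209] [0.632 0.184 0.047]
side 200 322 [ 16 121 126] [0.505 0.467 0.042]
block (array([573.6, 318. ]), 115.5, array([105.3, 331.6], dtype=float32)) [ 174  222   43  104 3425]
black (array([650.6, -83.4]), 79.3, array([ 50.4, 151.2], dtype=float32)) [199 163  32  27 362]
black (array([ 624.7, -174.6]), 20.8, array([30.8, 61.3], dtype=float32)) [221 158  17   7  27]
black (array([781.9, 440.1]), 114.1, array([ 1.2, 20.6], dtype=float32)) [104 285   3   8  11]
knob (array([ 625. , -189.8]), 71.3, array([15.8, 49.4], dtype=float32)) 60 [ 0.62683931 -0.18584364  0.07028658] 0.0822912441556051
```

Request:
send_rows(
  motion="0 0 -0.06 0 0 0 -5.3; 0 0 -0.06 0 0 0 -5.3; 0 -0.01 -0.05 0 0 0 0; 0 0 0 0 0 0 0",
)

```text
clock: 0.6
position: [0.6132, -0.1762, 0.2918]
ee_rot: [2.425, 1.996, -0.005]
force: [-0.3, 0.0, 0.5]
width: 1.006
gripper_force: 0.0
```

Run:
```python
from h import *
o=arm.observe(); print(o['position'],o['joints'])
im,d,m=snap('wrist'); cv2.imwrite('pics/w1.png',im)
V=np.array(m['view']); print('cam',-V[:3,:3].T@V[:3,3],V[2,:3],m['fx'],d[d>0].min())
for c,r in stones(im,d,m).items(): print(c,r)
np.savez('w1.npz',im=im,d=d,V=V,K=[m['fx'],m['fy'],m['cx'],m['cy']])
```

```text
[ 0.6131822  -0.17615537  0.29184249] [ 0.1200496   0.45573568  0.11075784  1.54432367 -0.04989773  1.14531618
  0.04687271]
cam [ 0.6272214  -0.09737828  0.38448052] [-0.05708678 -0.29143321 -0.95488627] 307.85994749210244 0.05913244
red ((array([502.9, -57.5]), 72.4, array([ 1.4, 10.8], dtype=float32)), np.float64(22.9), 21)
ochre ((array([ 441.2, -177. ]), 142.2, array([ 32.4, 151.2], dtype=float32)), np.float64(21.3), 282)
green ((array([ 451.5, -355.6]), 152.4, array([ 8. , 45.5], dtype=float32)), np.float64(21.5), 105)
white ((array([ 547.6, -407.5]), 170.5, array([ 19.2, 148.7], dtype=float32)), np.float64(24.6), 469)
sponge ((array([ 428.2, -195.6]), 154.7, array([ 47.6, 147.3], dtype=float32)), np.float64(25.3), 3975)
```

View pics/w1.png

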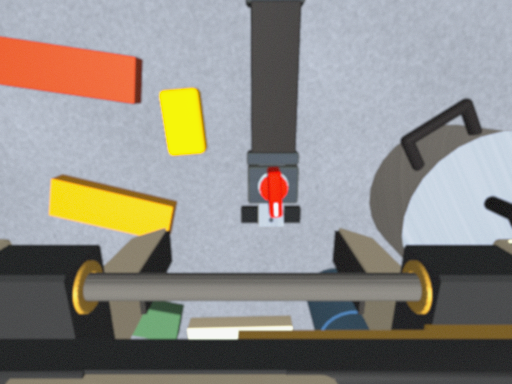

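Wrist view: the knob is at (273,187) with its wing along the rail, the black stone runs up the image from (273,150), and the sponge is at (182,122). Ochre and red are on the left. Next I'll measure the knob and holder axis here.

```bash
cat >> h.py <<'E'
def plane(mk,m,z):
    v,u=np.nonzero(mk); V=np.array(m['view']); R=V[:3,:3]; C=-R.T@V[:3,3]
    r=np.stack([(u-m['cx'])/m['fx'],(v-m['cy'])/m['fy'],np.ones(len(u))],-1)@R
    return C+r*((z-C[2])/r[:,2])[:,None]
def big(k):
    n,l,s,_=cv2.connectedComponentsWithStats(k.astype(np.uint8)); return l==1+np.argmax(s[1:,4])
def load(f):
    z=np.load(f); K=z['K']; return z['im'],z['d'],dict(view=z['V'],fx=K[0],fy=K[1],cx=K[2],cy=K[3])
E
python3 - <<'E'
from h import *
im,d,m=load('w1.npz'); W=pts(d,m); h=cv2.cvtColor(im,cv2.COLOR_BGR2HSV)
v,u=np.mgrid[0:384,0:512]
box=(u>230)&(u<310)
redk=box&((h[...,0]<8)|(h[...,0]>172))&(h[...,1]>120)&(v>150)&(v<230)
for lo,hi,zz in((.05,.066,.06),(.076,.092,.084)):
    k=redk&(W[...,2]>lo)&(W[...,2]<hi); print('red',lo,k.sum(),rect(W[k]),np.median(W[k][:,2]),'plane',rect(plane(k,m,zz)))
for z in range(190,222,6): print(z,[ (int(uu),round(W[z,uu,2]*1000)) for uu in range(258,292,4)])
k=big(box&(h[...,2]<80)&(abs(W[...,2]-.043)<.006)&(v<152)); print('black',rect(W[k]),rect(plane(k,m,.043)),np.median(W[k][:,2]))
print('table z',np.median(W[60:100,330:380,2]))
E
```

```text
red 0.05 240 (array([ 632.7, -190. ]), 87.0, array([30.8, 37.3], dtype=float32)) 0.05845597117069231 plane (array([ 632.3, -190. ]), 86.9, array([30.1, 36.2], dtype=float32))
red 0.076 535 (array([ 631.6, -195.9]), 82.6, array([14. , 48.6], dtype=float32)) 0.08410381575008474 plane (array([ 631.5, -194.8]), 82.8, array([13.9, 49.5], dtype=float32))
190 [(258, 49), (262, 59), (266, 60), (270, 85), (274, 85), (278, 86), (282, 59), (286, 58), (290, 47)]
196 [(258, 48), (262, 58), (266, 58), (270, 84), (274, 85), (278, 83), (282, 58), (286, 48), (290, 48)]
202 [(258, 48), (262, 48), (266, 46), (270, 83), (274, 86), (278, 83), (282, 48), (286, 47), (290, 48)]
208 [(258, 20), (262, 18), (266, 18), (270, 84), (274, 86), (278, 84), (282, 20), (286, 11), (290, 10)]
214 [(258, 18), (262, 19), (266, 18), (270, 82), (274, 85), (278, 85), (282, 19), (286, 12), (290, 11)]
220 [(258, 19), (262, 17), (266, 20), (270, 21), (274, 18), (278, 18), (282, 18), (286, 14), (290, 13)]
black (array([652.9, -84.9]), 78.8, array([ 49.5, 149.2], dtype=float32)) (array([652.6, -85.5]), 78.9, array([ 48.9, 147.5], dtype=float32)) 0.043561515498807636
table z 0.0006911155317647869
```

Request:
send_rows(
  motion="0 0.009 -0.01 -0.06 0 0 3.5; 0 0.0094 -0.0091 -0.06 0 0 0; 0 0 0 0 0 0 0; 0 0 0 0 0 0 0",
)

```text
clock: 1.15
position: [0.6344, -0.1879, 0.174]
ee_rot: [2.353, 2.081, 0.002]
force: [-0.2, -0.6, 0.8]
width: 0.998
gripper_force: 0.0
```

Request:
send_rows(
  motion="0 0 0 0 0 0 0; 0 0 0 0 0 0 0",
)

```text
clock: 1.4
position: [0.6342, -0.1889, 0.1745]
ee_rot: [2.352, 2.078, 0.003]
force: [-0.3, -0.5, 0.0]
width: 1.0
gripper_force: 0.0
```

Request:
send_rows(
  motion="0 -0.0026 -0.0064 -0.03 0 0 0; 0 0 0 0 0 0 0; 0 0 0 0 0 0 0",
)

```text
clock: 1.78
position: [0.6313, -0.1954, 0.1434]
ee_rot: [2.354, 2.079, 0.001]
force: [-0.2, 0.2, -0.7]
width: 1.001
gripper_force: 0.0
```

Request:
send_rows(
  motion="0 0 0 -0.024 0 0 0; 0.5 0 0 0 0 0 0; 1 0 0 0 0 0 0; 1 0 0 0 0 0 0; 1 0 0 0 0 0 0",
  force=40,
)

```text
clock: 2.4
position: [0.6311, -0.1956, 0.119]
ee_rot: [2.354, 2.079, 0.001]
force: [0.3, 0.8, -0.3]
width: 0.616
gripper_force: 0.0
```

Request:
send_rows(
  motion="1 0 0 0 0 0 0; 1 0 0 0 0 0 0",
)

```text
clock: 2.65
position: [0.6308, -0.1955, 0.1183]
ee_rot: [2.355, 2.079, 0.0]
force: [2.5, 0.2, -0.2]
width: 0.398
gripper_force: 2.3
```

Request:
send_rows(
  motion="1 0 0 0 0 0 0; 1 0 0 0 0 0 0; 1 0 0 0 0 0 0; 1 0 0 0 0 0 0",
)

```text
clock: 3.15
position: [0.6329, -0.1958, 0.1186]
ee_rot: [2.352, 2.078, 0.004]
force: [6.8, -2.0, -5.1]
width: 0.323
gripper_force: 40.0
```

Request:
send_rows(
  motion="0.5 0 0 0 0 0 0; 0.5 0 0 0 0 0 0; 0.5 -0.001 0 0.009 0 0 0; 1 0 0 0 0 0 0; 1 0 0 0 0 0 0",
)

```text
clock: 3.78
position: [0.6298, -0.1955, 0.1275]
ee_rot: [2.355, 2.079, 0.0]
force: [-0.2, -0.5, 0.2]
width: 0.329
gripper_force: 0.0
```

Request:
send_rows(
  motion="1 0 0 0 0 0 0; 1 0 0 0 0 0 0; 1 0 0 0 0 0 0; 1 0 0 0 0 0 0; 1 0 0 0 0 0 0",
)

```text
clock: 4.4
position: [0.6327, -0.1958, 0.1276]
ee_rot: [2.351, 2.077, 0.006]
force: [11.4, -2.5, -5.9]
width: 0.15
gripper_force: 40.0
```

Request:
send_rows(
  motion="1 0.0025 0 0 0 0 5; 1 0 0 0 0 0 10; 1 0 0 0 0 0 10; 1 0 0 0 0 0 10; 1 0 0 0 0 0 10",
)

```text
clock: 5.03
position: [0.6327, -0.196, 0.1273]
ee_rot: [1.372, 2.825, -0.0]
force: [0.2, -1.7, -1.8]
width: 0.152
gripper_force: 40.0
```

Request:
send_rows(
  motion="1 0 0 0 0 0 10; 1 0 0 0 0 0 10; 1 0 0 0 0 0 10; 1 0 0 0 0 0 8; 1 0 0 0 0 0 0",
)

```text
clock: 5.65
position: [0.6324, -0.1963, 0.1273]
ee_rot: [0.388, 3.117, -0.0]
force: [0.9, -2.0, 1.1]
width: 0.148
gripper_force: 39.3
```

Request:
send_rows(
  motion="1 -0.002 -0.0103 0 0 0 0; 1 -0.002 -0.0103 0 0 0 0; 1 -0.002 -0.0103 0 0 0 0; 1 -0.002 -0.0103 0 0 0 0; 1 0 0 0 0 0 0",
)

```text
clock: 6.28
position: [0.6241, -0.2391, 0.1273]
ee_rot: [0.39, 3.117, -0.003]
force: [4.2, -2.2, -1.9]
width: 0.15
gripper_force: 39.3
```

Request:
send_rows(
  motion="0.3 0 0 0 0 0 0; 0.3 0 0 0 0 0 0; 0.3 0 0 0 0 0 0; 0.3 0 0 0.05 0 0 0; 0.3 0 0 0.05 0 0 0",
)

```text
clock: 6.9
position: [0.6238, -0.2363, 0.2278]
ee_rot: [-0.385, -3.116, -0.001]
force: [0.3, -0.3, 0.1]
width: 0.642
gripper_force: 0.0
```

Request:
send_rows(
  motion="0 0.003 0.02 0 0 0 -9.7; 0 0.003 0.02 0 0 0 -9.7; 0 0.003 0.02 0 0 0 -9.7; 0 0.003 0.02 0 0 0 -9.7; 0 0.003 0.02 0 0 0 -9.7",
)

```text
clock: 7.52
position: [0.6392, -0.1357, 0.2272]
ee_rot: [-1.639, -2.68, 0.0]
force: [0.6, 0.6, -0.3]
width: 0.998
gripper_force: 0.0
```

Request:
send_rows(
  motion="0 0.008 0.0166 -0.02 0 0 -9.7; 0 0 0 -0.02 0 0 -9.7; 0 0 0 -0.02 0 0 -9.7; 0 0 0 -0.02 0 0 -9.7; 0 0 0 0 0 0 0",
)

```text
clock: 8.15
position: [0.6462, -0.1194, 0.1457]
ee_rot: [-2.427, -1.991, 0.004]
force: [0.7, 0.2, 0.5]
width: 0.997
gripper_force: 0.0
```

Run:
```python
from h import *
o=arm.observe(); print(o['position'],o['ee_rot'])
im,d,m=snap('wrist'); W=pts(d,m); h=cv2.cvtColor(im,cv2.COLOR_BGR2HSV)
v,u=np.mgrid[0:384,0:512]
k=big((h[...,2]<90)&(h[...,1]<60)&(abs(W[...,2]-.043)<.006)&(abs(W[...,0]-.65)<.06)); print('black',rect(W[k]),rect(plane(k,m,.043)),k.sum())
cv2.imwrite('pics/w2.png',im)
im,d,m=snap('scene'); W=pts(d,m); h=cv2.cvtColor(im,cv2.COLOR_BGR2HSV)
k=((h[...,0]<5)|(h[...,0]>175))&(h[...,1]>150)&(W[...,2]>.074)&(W[...,2]<.1)&(W[...,0]<1)&(abs(W[...,1])<.6); print(k.sum(), rect(W[k]))
for c,r in stones(im,d,m).items(): print(c,r)
```

```text
[ 0.64620579 -0.1193937   0.14571685] [-2.42747627 -1.9905268   0.00413413]
black (array([653.4, -85.9]), 79.4, array([ 49.3, 149.6], dtype=float32)) (array([652.8, -86.1]), 78.9, array([ 49. , 148.4], dtype=float32)) 16732
96 (array([ 626.2, -240.7]), 164.3, array([13.3, 48.9], dtype=float32))
red ((array([435. , -34.1]), 160.3, array([ 45.6, 149.4], dtype=float32)), np.float64(23.6), 378)
ochre ((array([ 560.7, -121.1]), 55.7, array([34.3, 79.9], dtype=float32)), np.float64(21.2), 55)
green ((array([818.2, 429.3]), 16.5, array([31.2, 63. ], dtype=float32)), np.float64(25.0), 86)
white ((array([ 546.5, -424.8]), 170.5, array([ 49.4, 152.8], dtype=float32)), np.float64(24.1), 1479)
sponge ((array([ 557.5, -119.4]), 58.8, array([32.9, 76.8], dtype=float32)), np.float64(25.5), 67)
```

Request:
send_rows(
  motion="0 0.0005 0 -0.033 0 0 0; 0 0 0 -0.032 0 0 0; 0 0 0 0 0 0 0; 1 0 0 0 0 0 0; 1 0 0 0 0 0 0",
  force=60,
)

```text
clock: 8.88
position: [0.6489, -0.1203, 0.0842]
ee_rot: [2.429, 1.989, 0.003]
force: [0.7, -0.4, 0.5]
width: 0.832
gripper_force: 0.0
```

Request:
send_rows(
  motion="1 0 0 0 0 0 0; 1 0 0 0 0 0 0; 1 0 0 0 0 0 0; 1 0 0 0 0 0 0",
)

```text
clock: 9.38
position: [0.6479, -0.1201, 0.0825]
ee_rot: [2.431, 1.99, 0.0]
force: [-1.1, 0.6, 4.0]
width: 0.541
gripper_force: 60.0
```

Request:
send_rows(
  motion="1 0 0 0.04 0 0 0; 1 0 0 0.06 0 0 0; 1 -0.02 0.03 0.02 0 0 0; 1 -0.03 0.046 0 0 0 -5.3; 1 -0.03 0.046 0 0 0 -5.3",
)

```text
clock: 10.0
position: [0.5663, 0.0029, 0.2017]
ee_rot: [-2.607, -1.752, 0.001]
force: [0.6, 1.2, -4.8]
width: 0.541
gripper_force: 60.0
```

Request:
send_rows(
  motion="1 -0.03 0.046 0 0 0 -5.3; 1 -0.03 0.046 0 0 0 -5.3; 1 -0.03 0.046 0 0 0 -5.3; 1 -0.03 0.046 0 0 0 -5.3; 1 -0.03 0.046 0 0 0 -5.3",
)

```text
clock: 10.62
position: [0.4161, 0.2328, 0.2017]
ee_rot: [2.939, 1.108, -0.002]
force: [1.2, 0.6, -5.0]
width: 0.539
gripper_force: 60.0
```

Request:
send_rows(
  motion="1 -0.03 0.046 0 0 0 -5.3; 1 -0.03 0.046 0 0 0 -5.3; 1 -0.009 0.016 0 0 0 -5.3; 1 0 0 0 0 0 0; 1 0 0 0 0 0 0",
)

```text
clock: 11.25
position: [0.3491, 0.3386, 0.2018]
ee_rot: [3.062, 0.696, -0.001]
force: [0.6, 0.3, -5.2]
width: 0.542
gripper_force: 60.0
```

```bash
cat >> h.py <<'E'
def dark_line(im,W,wood):
    h=cv2.cvtColor(im,cv2.COLOR_BGR2HSV)
    return h
E
python3 - <<'E'
from h import *
o=arm.observe(); print(o['position'],o['ee_rot'],o['width'],o['joints'])
im,d,m=snap('wrist'); W=pts(d,m); h=cv2.cvtColor(im,cv2.COLOR_BGR2HSV)
cv2.imwrite('pics/w3.png',im); np.savez('w3.npz',im=im,d=d,V=m['view'],K=[m['fx'],m['fy'],m['cx'],m['cy']])
k=big((abs(W[...,2]-.05)<.006)&(h[...,0]>8)&(h[...,0]<30)&(h[...,1]>50)&(d>.15)); print('block',rect(W[k]),k.sum(),np.median(W[k][:,2]))
E
```

```text
[0.34914604 0.33858124 0.2018172 ] [ 3.06201156e+00  6.96389963e-01 -1.19148647e-03] 0.5416687162185464 [-0.96342184  0.31595907  0.10420853  2.02103691 -0.04380705  0.80811888
 -1.95756259]
block (array([507.2, 337.5]), 115.6, array([  4.7, 231.7], dtype=float32)) 2936 0.04999779495135444
```

View pics/w3.png

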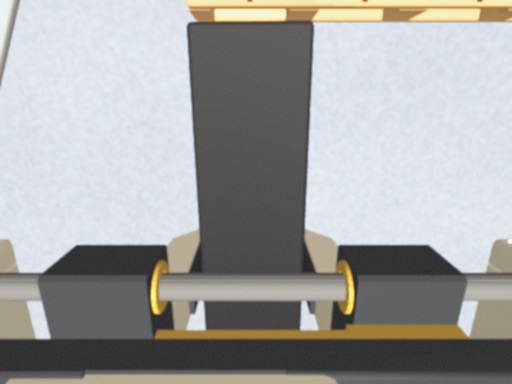

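Wrist view: the stone is held straight (columns 190-310 at its front end), and the block's front edge is at rows 5-20 with its +y end at column 190. I'll get the offsets from that.

Run:
```python
from h import *
im,d,m=load('w3.npz'); W=pts(d,m); h=cv2.cvtColor(im,cv2.COLOR_BGR2HSV)
a=np.radians(25.6); e=np.array([np.cos(a),np.sin(a)]); n=np.array([-e[1],e[0]])
wood=(h[...,0]>8)&(h[...,0]<30)&(h[...,1]>50)&(d>.15)
k=big(wood&(abs(W[...,2]-.05)<.004)); P=W[k][:,:2]
for lo,hi in((.06,.1),(.1,.14),(.14,.18),(.18,.2),(.2,.3)):
    q=P[(P@n>lo)&(P@n<hi)]
    if len(q): print(lo,len(q),'front s',np.percentile(q@e,[0,2,10]))
print('max n',np.percentile(P@n,[99,99.8,100]))
print('scene-mean: front',np.array([.575,.3157])@e-.053,'n',np.array([.575,.3157])@n)
s=big((h[...,2]<110)&(h[...,1]<60)&(W[...,2]>.13)&(W[...,2]<.19)&(d>.1)&(np.mgrid[0:384,0:512][0]<230)); Q=W[s]
print('stone',rect(Q),Q[:,2].min(),Q[:,2].max(),(Q[:,:2]@e).max()); 
A=np.c_[Q[:,:2]@e,np.ones(len(Q))]; print('pitch',np.linalg.lstsq(A,Q[:,2],rcond=None)[0]); B=Q[:,:2]@n; print('n',B.min(),B.max(),(B.min()+B.max())/2)
# dark lines on block top, mouths
row=np.array(h[3,180:400,2]).astype(int); print(row[::3])
mo=wood&(W[...,2]>.002)&(W[...,2]<.016); 
R=W[mo][:,:2]; print(np.histogram(R@n,bins=np.arange(-.05,.36,.01)))
```

```text
0.06 473 front s [0.60085948 0.60120419 0.6014678 ]
0.1 477 front s [0.60088088 0.60113926 0.6014018 ]
0.14 465 front s [0.60089911 0.60113442 0.60143672]
0.18 236 front s [0.60092974 0.60112232 0.60139276]
0.2 11 front s [0.60236473 0.60240276 0.60255492]
max n [0.1984875  0.20040658 0.20105582]
scene-mean: front 0.6019631735797262 n 0.0362592230249546
stone (array([405.8, 367.1]), 26.0, array([49. , 87.1], dtype=float32)) 0.15983446989094033 0.16474759972015693 0.5681386605987935
pitch [-0.00368375  0.16444577]
n 0.13115893738035697 0.18044602627807058 0.15580248182921377
[232 238 241 247 247 247 247 246 247 247 246 247 246 246 246 246 247 246
 246 246 246 246 246 246 246 246 246 246 246 246 246 246 246 246 246 246
 246 246 246 246 245 245 245 245 245 246 246 246 246 246 246 246 247 247
 247 247 247 247 247 247 247 247 247 247 247 247 247 247 247 247 247 247
 247 247]
(array([ 36, 114, 147, 145, 145, 145,  96,  37,  38,  91, 145, 145, 144,
       146, 148,  53,  26,  46,  43,  46,  48,  48,  50,  69,  39,   1,
         0,   0,   0,   0,   0,   0,   0,   0,   0,   0,   0,   0,   0,
         0]), array([-5.0000000e-02, -4.0000000e-02, -3.0000000e-02, -2.0000000e-02,
       -1.0000000e-02,  6.9388939e-18,  1.0000000e-02,  2.0000000e-02,
        3.0000000e-02,  4.0000000e-02,  5.0000000e-02,  6.0000000e-02,
        7.0000000e-02,  8.0000000e-02,  9.0000000e-02,  1.0000000e-01,
        1.1000000e-01,  1.2000000e-01,  1.3000000e-01,  1.4000000e-01,
        1.5000000e-01,  1.6000000e-01,  1.7000000e-01,  1.8000000e-01,
        1.9000000e-01,  2.0000000e-01,  2.1000000e-01,  2.2000000e-01,
        2.3000000e-01,  2.4000000e-01,  2.5000000e-01,  2.6000000e-01,
        2.7000000e-01,  2.8000000e-01,  2.9000000e-01,  3.0000000e-01,
        3.1000000e-01,  3.2000000e-01,  3.3000000e-01,  3.4000000e-01,
        3.5000000e-01]))
```

Request:
send_rows(
  motion="1 0 0 -0.042 0 0 0; 1 0 0 -0.042 0 0 0; 1 0 0 -0.042 0 0 0; 1 0 0 0 0 0 0; 1 0 0 0 0 0 0",
)

```text
clock: 11.92
position: [0.3498, 0.3397, 0.0774]
ee_rot: [-3.064, -0.694, -0.001]
force: [0.0, 0.7, -4.9]
width: 0.544
gripper_force: 60.0
```

Request:
send_rows(
  motion="1 0.0272 0.0125 -0.001 0 0 0; 1 0.0271 0.013 0 0 0 0; 1 0.0271 0.013 0 0 0 0; 1 0.018 0.0087 0 0 0 0; 1 0 0 0 0 0 0",
)

```text
clock: 12.55
position: [0.4508, 0.388, 0.0777]
ee_rot: [-3.062, -0.694, -0.007]
force: [-0.0, 0.1, -5.0]
width: 0.544
gripper_force: 60.0
```

Request:
send_rows(
  motion="1 0.009 0.0043 0 0 0 0; 1 0 0 0 0 0 0; 1 0 0 0 0 0 0",
)

```text
clock: 12.92
position: [0.4569, 0.3913, 0.0754]
ee_rot: [3.063, 0.696, -0.0]
force: [-0.8, 0.0, -4.9]
width: 0.537
gripper_force: 60.0
```

Request:
send_rows(
  motion="1 0.0036 0.0017 -0.002 0 0 0; 1 0 0 -0.002 0 0 0; 1 0 0 0 0 0 0; 0.35 0 0 0 0 0 0; 0.35 0 0 0 0 0 0",
)

```text
clock: 13.55
position: [0.4613, 0.3935, 0.0716]
ee_rot: [-3.063, -0.696, -0.002]
force: [0.5, 0.5, 0.0]
width: 0.643
gripper_force: 0.0
```

Request:
send_rows(
  motion="0.35 0 0 0 0 0 0; 0.35 0 0 0.03 0 0 0; 0.35 0 0 0.06 0 0 0; 0.35 -0.018 -0.009 0.06 0 0 0; 0.35 0 0 0 0 0 0",
)

```text
clock: 14.18
position: [0.4441, 0.3856, 0.2254]
ee_rot: [-3.059, -0.695, -0.011]
force: [0.9, 0.5, -0.4]
width: 0.652
gripper_force: 0.0
```

```bash
cat > blk.py <<'E'
from h import *
o=arm.observe(); print(o['position'])
a=np.radians(25.6); e=np.array([np.cos(a),np.sin(a)]); n=np.array([-e[1],e[0]])
im,d,m=snap('wrist'); W=pts(d,m); np.savez('wb.npz',im=im,d=d,V=m['view'],K=[m['fx'],m['fy'],m['cx'],m['cy']])
S=W[...,:2]@e; N=W[...,:2]@n
for i,c in enumerate((-.0843,-.0043,.0757,.1557)):
    k=(abs(W[...,2]-.033)<.006)&(abs(N-c)<.035)&(S<.5995)&(S>.5)&(d>.1)
    if k.sum()>50: Q=W[k]; print('slot',i,k.sum(),'rear',np.percentile(S[k],[.5,1])-.601,'n',(N[k].min()+N[k].max())/2-c,'z',Q[:,2].mean(),rect(Q))
E
python3 blk.py
```

```text
[0.44405273 0.38555852 0.22544629]
slot 3 2994 rear [-0.05897457 -0.0587666 ] n 0.0009448498295642205 z 0.033373835865923844 (array([446.7, 387.7]), 26.2, array([49.9, 57.6], dtype=float32))
```

Request:
send_rows(
  motion="0 0.007 -0.0578 0.01 0 0 -2.6; 0 0.007 -0.0578 0.01 0 0 -2.6; 0 0.007 -0.0578 0 0 0 -2.6; 0 0.007 -0.0578 0 0 0 -2.6; 0 0.007 -0.0578 0 0 0 -2.6",
)

```text
clock: 14.85
position: [0.4778, 0.0931, 0.2394]
ee_rot: [3.122, 0.342, -0.002]
force: [0.9, 0.6, -0.5]
width: 0.999
gripper_force: 0.0
```

Request:
send_rows(
  motion="0 0.007 -0.0578 0 0 0 -2.6; 0 0.007 -0.0578 0 0 0 -2.6; 0 0.007 -0.0578 0 0 0 -2.6; 0 0.007 -0.0578 0 0 0 -2.6; 0 0.007 -0.0578 0 0 0 -2.6",
)

```text
clock: 15.48
position: [0.5127, -0.1956, 0.2392]
ee_rot: [-3.142, 0.013, 0.003]
force: [0.8, 0.6, -0.2]
width: 1.0
gripper_force: 0.0
```

Request:
send_rows(
  motion="0 0.007 -0.0578 0 0 0 -2.6; 0 0.007 -0.0578 0 0 0 -2.6; 0 0.007 -0.0578 0 0 0 -2.6; 0 0.007 -0.0578 0 0 0 -2.6; 0 0 0 0 0 0 0",
)

```text
clock: 16.1
position: [0.5386, -0.4306, 0.2382]
ee_rot: [3.123, -0.307, -0.006]
force: [-0.7, 0.0, -1.1]
width: 0.998
gripper_force: 0.0
```

```bash
cat > look.py <<'E'
import sys
from h import *
o=arm.observe(); r=o['ee_rot']; print(o['position'],'psi',2*np.degrees(np.arctan2(r[1],r[0]))-90,'q',np.round(o['joints'],2))
im,d,m=snap('wrist'); W=pts(d,m); h=cv2.cvtColor(im,cv2.COLOR_BGR2HSV); cv2.imwrite(f'pics/{sys.argv[1]}.png',im)
v=np.mgrid[0:384,0:512][0]
top=(abs(W[...,2]-.0255)<.006)&(d>.1)
n,l,s,_=cv2.connectedComponentsWithStats(top.astype(np.uint8))
for i in range(1,n):
    if s[i,4]>800: print('comp',rect(W[l==i]),s[i],'hsv',np.median(h[l==i],axis=0),'z',round(float(np.median(W[l==i][:,2])),4))
k=(h[...,0]>95)&(h[...,0]<120)&(h[...,1]>90)&(W[...,2]>.03)&(W[...,2]<.1)&(d>.1)
if k.sum()>100: print('mug',rect(W[k]),W[k][:,2].max())
E
python3 look.py w4
```

```text
[ 0.53855774 -0.43061676  0.23817462] psi -101.21461204721624 q [ 0.31  0.61  0.46  1.49 -0.29  1.11 -0.93]
comp (array([ 538.9, -604.7]), 18.7, array([120.9, 234.8], dtype=float32)) [ 359    0  153  230 2223] hsv [45.  9. 85.] z 0.0255
comp (array([ 545.6, -423.1]), 170.4, array([ 50.1, 149.8], dtype=float32)) [ 214   95   55  145 7021] hsv [ 75.   2. 246.] z 0.0254
comp (array([ 449. , -378.8]), 67.5, array([33.1, 49.8], dtype=float32)) [ 198  245   48   28 1094] hsv [ 63.  82. 162.] z 0.0252
comp (array([ 377. , -347.7]), 156.6, array([50. , 65.9], dtype=float32)) [ 185  301   51   38 1616] hsv [ 63.  83. 160.] z 0.0253
mug (array([ 677.6, -380.4]), 71.2, array([54.2, 79.2], dtype=float32)) 0.09477065622902467
```

Request:
send_rows(
  motion="0 0.007 0.0075 -0.05 0 0 1.6; 0 0 0 -0.05 0 0 0; 0 0 0 -0.04 0 0 0; 0 0 0 0 0 0 0; 0 0 0 0 0 0 0",
)

```text
clock: 16.77
position: [0.5488, -0.4174, 0.1017]
ee_rot: [3.131, -0.251, 0.002]
force: [-0.1, -0.5, -0.9]
width: 1.0
gripper_force: 0.0
```

Request:
send_rows(
  motion="0 -0.003 -0.0057 -0.028 0 0 0; 0 0 0 0 0 0 0; 1 0 0 0 0 0 0; 1 0 0 0 0 0 0; 1 0 0 0 0 0 0",
  force=60,
)

```text
clock: 17.4
position: [0.5455, -0.4233, 0.0734]
ee_rot: [3.131, -0.252, 0.002]
force: [0.2, 0.2, -1.3]
width: 0.721
gripper_force: 0.0
```

Request:
send_rows(
  motion="1 0 0 0 0 0 0; 1 0 0 0 0 0 0; 1 0 0 0 0 0 0; 1 0 0 0 0 0 0",
)

```text
clock: 17.9
position: [0.5451, -0.4233, 0.0727]
ee_rot: [3.131, -0.252, 0.0]
force: [-0.5, 0.5, 2.5]
width: 0.539
gripper_force: 60.0
```

Request:
send_rows(
  motion="1 0 0 0.04 0 0 0; 1 0 0 0.05 0 0 0; 1 0 0 0.05 0 0 0; 1 0.0118 0.0364 0 0 0 9.8; 1 0.0118 0.0364 0 0 0 9.8",
)

```text
clock: 18.52
position: [0.5684, -0.3496, 0.2125]
ee_rot: [-3.128, -0.292, 0.0]
force: [-0.6, 0.6, -4.1]
width: 0.538
gripper_force: 60.0
```

Request:
send_rows(
  motion="1 0.0118 0.0364 0 0 0 9.8; 1 0.0118 0.0364 0 0 0 9.8; 1 0.0118 0.0364 0 0 0 9.8; 1 0.0118 0.0364 0 0 0 9.8; 1 0.0118 0.0364 0 0 0 9.8",
)

```text
clock: 19.15
position: [0.6273, -0.1671, 0.2116]
ee_rot: [-2.724, -1.564, 0.002]
force: [0.8, -0.1, -4.2]
width: 0.542
gripper_force: 60.0
```

Request:
send_rows(
  motion="1 0.0118 0.0364 0 0 0 9.8; 1 0.0118 0.0364 0 0 0 9.8; 1 0 0 0 0 0 0; 1 0 0 0 0 0 0; 1 0 0 0 0 0 0",
)

```text
clock: 19.77
position: [0.6507, -0.0972, 0.2121]
ee_rot: [2.427, 1.995, -0.002]
force: [-0.4, 0.7, -4.8]
width: 0.536
gripper_force: 60.0
```

Run:
```python
from h import *
o=arm.observe(); r=o['ee_rot']; print(o['position'],'psi',2*np.degrees(np.arctan2(r[1],r[0]))-90,o['width'])
im,d,m=snap('wrist'); W=pts(d,m); h=cv2.cvtColor(im,cv2.COLOR_BGR2HSV); cv2.imwrite('pics/w5.png',im)
k=big((h[...,1]<50)&(h[...,2]>170)&(W[...,2]>.11)&(d>.1)&(np.mgrid[0:384,0:512][0]<232)); print(rect(W[k]),W[k][:,2].min(),W[k][:,2].max(),k.sum())
```

```text
[ 0.65065868 -0.09724262  0.21214617] psi -11.16237047882342 0.536294982248719
(array([658.3, -51.4]), 78.4, array([50.1, 60.5], dtype=float32)) 0.15606726885213146 0.16737873191892785 13307
```

View pics/w5.png

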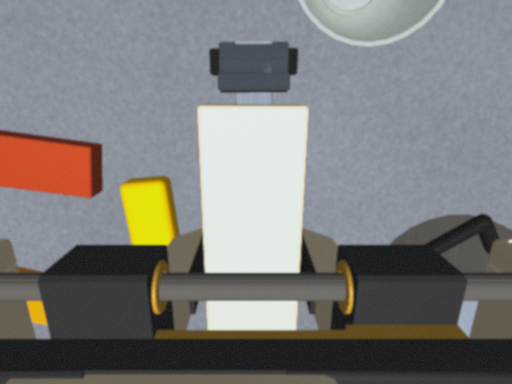

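The white stone is held straight, columns 198-308, with the fixed jaw just beyond it at (253,66). Lowering now.

Request:
send_rows(
  motion="1 0.0015 0.001 -0.04 0 0 0; 1 0 0 -0.04 0 0 0; 1 0 0 -0.03 0 0 0; 1 0 0 0 0 0 0; 1 0 0 0 0 0 0",
)

```text
clock: 20.45
position: [0.6535, -0.0952, 0.1038]
ee_rot: [2.424, 1.996, 0.002]
force: [0.5, -0.2, -3.4]
width: 0.54
gripper_force: 60.0
```

Request:
send_rows(
  motion="1 -0.001 0 -0.01 0 0 0; 1 0 0 -0.003 0 0 0; 1 0 0 0 0 0 0; 1 0 0 0 0 0 0",
)

```text
clock: 20.95
position: [0.6518, -0.0947, 0.0906]
ee_rot: [2.424, 1.998, 0.001]
force: [-3.3, 0.2, 5.7]
width: 0.537
gripper_force: 60.0
```

Request:
send_rows(
  motion="0.3 0 0 0 0 0 0; 0.3 0 0 0 0 0 0; 0.3 0 0 0 0 0 0; 0.3 0 0 0.04 0 0 0; 0.3 -0.004 -0.02 0.06 0 0 0",
)

```text
clock: 21.58
position: [0.6472, -0.1121, 0.1879]
ee_rot: [-2.418, -2.0, 0.003]
force: [0.9, -0.4, 0.1]
width: 0.7
gripper_force: 0.0
```

Request:
send_rows(
  motion="0 -0.005 -0.035 0.04 0 0 9.5; 0 -0.006 -0.035 0 0 0 9.5; 0 -0.006 -0.03 0 0 0 9.5; 0 0 0 0 0 0 9.5; 0 0 0 0 0 0 9.5",
)

```text
clock: 22.2
position: [0.6306, -0.2151, 0.2286]
ee_rot: [1.408, 2.808, -0.0]
force: [-0.2, 0.6, -1.6]
width: 0.997
gripper_force: 0.0
```

Request:
send_rows(
  motion="0 0 0 0 0 0 9.5; 0 0 0 0 0 0 9.5; 0 0 0 0 0 0 9.5; 0 0 0 0 0 0 9.5; 0 0 0 0 0 0 0",
)

```text
clock: 22.82
position: [0.6307, -0.2146, 0.2285]
ee_rot: [-0.426, -3.113, -0.001]
force: [-0.2, 1.1, -0.0]
width: 0.999
gripper_force: 0.0
```

```bash
cat > hold.py <<'E'
import sys
from h import *
o=arm.observe(); r=o['ee_rot']; print(o['position'],'psi',2*np.degrees(np.arctan2(r[1],r[0]))-90)
for cam in sys.argv[1:]:
    im,d,m=snap(cam); W=pts(d,m); h=cv2.cvtColor(im,cv2.COLOR_BGR2HSV); cv2.imwrite(f'pics/h_{cam}.png',im)
    reg=(abs(W[...,0]-.64)<.09)&(W[...,1]>-.32)&(W[...,1]<.03)&(d>.1)
    k=reg&(h[...,1]<60)&(h[...,2]>170)&(abs(W[...,2]-.043)<.006)
    if k.sum()>50: k=big(k); Q=W[k]; print(cam,'white',rect(Q),k.sum(),'z',np.percentile(Q[:,2],[2,50,98]))
    k=reg&((h[...,0]<8)|(h[...,0]>172))&(h[...,1]>120)&(W[...,2]>.074)&(W[...,2]<.095)
    if k.sum()>20: print(cam,'wing',rect(W[k]),k.sum())
E
python3 hold.py wrist scene side
```

```text
[ 0.63073287 -0.21457874  0.22854351] psi -285.5809065434373
wrist white (array([651.3, -93.1]), 78.6, array([ 50.6, 149.9], dtype=float32)) 8440 z [0.04187681 0.04361476 0.0450323 ]
wrist wing (array([ 622.9, -239.1]), 164.1, array([14.2, 48.2], dtype=float32)) 919
scene white (array([652.7, -93.9]), 78.8, array([ 51.5, 149.9], dtype=float32)) 937 z [0.03900531 0.04149762 0.04387784]
scene wing (array([ 625.6, -240.6]), 164.2, array([14.3, 52.3], dtype=float32)) 125
side white (array([649.1, -88.9]), 78.0, array([ 50.9, 151.8], dtype=float32)) 316 z [0.0371858  0.03947563 0.04258633]
side wing (array([ 622. , -233.3]), 170.6, array([15.1, 46.7], dtype=float32)) 38
```

Request:
send_rows(
  motion="0.3 -0.0071 -0.0242 -0.04 0 0 0; 0.3 0 0 -0.03 0 0 0; 0.3 0 0 0 0 0 0; 0.3 0 0 0 0 0 0",
  force=40,
)

```text
clock: 23.48
position: [0.6246, -0.238, 0.16]
ee_rot: [0.424, 3.111, 0.0]
force: [0.3, -0.2, 0.2]
width: 0.702
gripper_force: 0.0
```

Request:
send_rows(
  motion="0.6 -0.001 -0.0006 -0.032 0 0 0; 1 0 0 0 0 0 0; 1 0 0 0 0 0 0; 1 0 0 0 0 0 0; 1 0 0 0 0 0 0",
)

```text
clock: 24.1
position: [0.6231, -0.2392, 0.1277]
ee_rot: [0.424, 3.112, -0.0]
force: [0.1, 0.0, 0.3]
width: 0.207
gripper_force: 0.0
```

Request:
send_rows(
  motion="1 0 0 0 0 0 0; 1 0 0 0 0 0 0; 1 0 0 0 0 0 0; 1 0 0 0 0 0 0",
)

```text
clock: 24.6
position: [0.6231, -0.2392, 0.1274]
ee_rot: [0.424, 3.112, -0.0]
force: [0.3, 0.5, 7.0]
width: 0.148
gripper_force: 40.0
```

Request:
send_rows(
  motion="1 0.002 0.0102 0 0 0 0; 1 0.002 0.0102 0 0 0 0; 1 0.002 0.0102 0 0 0 0; 1 0.0016 0.0083 0 0 0 0; 1 0 0 0 0 0 0",
)

```text
clock: 25.22
position: [0.6307, -0.1996, 0.1273]
ee_rot: [0.423, 3.112, 0.0]
force: [-1.4, 1.3, 6.0]
width: 0.147
gripper_force: 40.0
```

Request:
send_rows(
  motion="1 0.0004 0.002 0 0 0 0; 1 0.0004 0.002 0 0 0 0; 1 0 0 0 0 0 0; 1 0 0 0 0 0 0",
)

```text
clock: 25.72
position: [0.6311, -0.1976, 0.1273]
ee_rot: [0.426, 3.112, -0.002]
force: [-0.5, -3.2, 6.3]
width: 0.148
gripper_force: 40.0
```

Request:
send_rows(
  motion="1 0.0004 0.002 0 0 0 0; 1 0.0004 0.002 0 0 0 0; 1 0 0 0 0 0 0",
)

```text
clock: 26.1
position: [0.6316, -0.195, 0.1273]
ee_rot: [0.427, 3.112, -0.005]
force: [-1.6, -6.4, 5.8]
width: 0.149
gripper_force: 40.0
```

Request:
send_rows(
  motion="1 0.0006 0.003 0 0 0 0; 1 0 0 0 0 0 0; 1 0 0 0 0 0 0",
)

```text
clock: 26.48
position: [0.6316, -0.1947, 0.1273]
ee_rot: [0.43, 3.112, -0.01]
force: [-4.0, -12.6, 6.7]
width: 0.149
gripper_force: 40.0
```

Request:
send_rows(
  motion="1 0 0 0 0 0 -9.7; 1 0 0 0 0 0 -9.7; 1 0 0 0 0 0 -9.7; 1 0 0 0 0 0 -9.7; 1 0 0 0 0 0 -9.7",
)

```text
clock: 27.1
position: [0.6324, -0.1936, 0.1274]
ee_rot: [1.674, 2.654, -0.006]
force: [-0.3, -10.4, 1.5]
width: 0.151
gripper_force: 40.0
```

Request:
send_rows(
  motion="1 0 0 0 0 0 -9.7; 1 0 0 0 0 0 -9.7; 1 0 0 0 0 0 -9.7; 1 0 0 0 0 0 -9.7; 1 0 0 0 0 0 0",
)

```text
clock: 27.72
position: [0.6335, -0.1934, 0.1275]
ee_rot: [2.455, 1.95, -0.001]
force: [3.9, -10.7, 0.0]
width: 0.151
gripper_force: 40.0
```

Request:
send_rows(
  motion="1 0 0 0 0 0 0; 0.6 0 0 0 0 0 0; 0.6 0 0 0 0 0 0; 0.5 0 0 0.05 0 0 0; 0 -0.01 0 0.06 0 0 0",
)

```text
clock: 28.35
position: [0.622, -0.1881, 0.2364]
ee_rot: [-2.452, -1.96, 0.003]
force: [0.7, -0.8, 0.5]
width: 0.535
gripper_force: 0.0
```

```bash
python3 hold.py wrist scene; python3 look.py w6
```

```text
[ 0.62199365 -0.18812117  0.23639151] psi -372.7291185750677
wrist white (array([648.8, -97.9]), 78.8, array([ 49.9, 126.6], dtype=float32)) 8712 z [0.0419727  0.04357715 0.04511535]
wrist wing (array([ 631.8, -195.2]), 77.6, array([13.8, 49.1], dtype=float32)) 839
scene white (array([653.4, -86.9]), 79.6, array([ 51.5, 155. ], dtype=float32)) 908 z [0.03916867 0.04158134 0.04395249]
scene wing (array([ 635. , -197.6]), 79.7, array([14.9, 49.8], dtype=float32)) 134
[ 0.62463995 -0.18985188  0.24352356] psi -12.800250914129208 q [ 0.14  0.51  0.12  1.57 -0.07  1.05  0.05]
comp (array([462. , -41.3]), 160.8, array([50.1, 89.7], dtype=float32)) [   0   32   98   67 5450] hsv [  7. 199. 216.] z 0.0253
comp (array([ 543. , -109.5]), 83.6, array([45.4, 75. ], dtype=float32)) [ 123   77   58   82 3547] hsv [ 30. 244. 234.] z 0.0281
comp (array([ 427.2, -196.1]), 154.6, array([ 50.7, 150.4], dtype=float32)) [   4  188  144   57 5766] hsv [ 23. 230. 235.] z 0.0252
mug (array([ 657.9, -360.6]), 50.2, array([ 3.1, 23.7], dtype=float32)) 0.07090407113820807
```

Request:
send_rows(
  motion="0 -0.0208 0.0008 0 0 0 -9.3; 0 -0.0208 0.0008 0 0 0 -9.3; 0 -0.0208 0.0008 0 0 0 -9.3; 0 -0.0208 0.0008 0 0 0 -9.3; 0 -0.0208 0.0008 0 0 0 -9.3",
)

```text
clock: 29.12
position: [0.5173, -0.1845, 0.2355]
ee_rot: [-3.03, -0.824, 0.003]
force: [-0.6, 0.6, -0.4]
width: 0.999
gripper_force: 0.0
```

Request:
send_rows(
  motion="0 -0.0208 0.0008 0 0 0 -9.3; 0 -0.0208 0.0008 0 0 0 -9.3; 0 -0.0208 0.0008 0 0 0 -9.3; 0 -0.0208 0.0008 -0.02 0 0 -9.3; 0 -0.0208 0.0008 -0.02 0 0 -9.3",
)

```text
clock: 29.75
position: [0.4134, -0.1806, 0.1955]
ee_rot: [-3.111, 0.439, 0.002]
force: [-0.0, -0.4, -0.0]
width: 1.001
gripper_force: 0.0
```

Request:
send_rows(
  motion="0 -0.021 0.001 -0.02 0 0 -9.3; 0 0 0 0 0 0 0; 0 0 0 0 0 0 0",
)

```text
clock: 30.12
position: [0.3944, -0.1801, 0.1769]
ee_rot: [3.068, -0.677, 0.001]
force: [1.7, -0.2, -1.1]
width: 1.0
gripper_force: 0.0
```

```bash
python3 look.py w7
```

```text
[ 0.39443721 -0.1801418   0.17694119] psi -114.8787099366772 q [-0.12  0.3   0.53  2.19 -0.23  0.7  -1.44]
comp (array([ 393.3, -354.6]), 156.7, array([ 51.8, 147.4], dtype=float32)) [  411     0   101   199 13561] hsv [ 63.  82. 154.] z 0.0253
comp (array([ 542.9, -109.6]), 83.2, array([45.3, 74.8], dtype=float32)) [  22   14  116   92 6731] hsv [ 30. 244. 241.] z 0.0283
comp (array([ 427.5, -195.8]), 154.6, array([ 50.1, 149.7], dtype=float32)) [  219    52    68   187 11650] hsv [ 26. 194. 242.] z 0.0254
comp (array([450.7, -37.3]), 161.2, array([ 51.4, 112.8], dtype=float32)) [  21  137   94  129 6801] hsv [  7. 201. 226.] z 0.0254
```

Request:
send_rows(
  motion="0 0.0015 -0.0007 -0.04 0 0 -0.5; 0 0 0 -0.04 0 0 0; 0 0 0 0 0 0 0; 0 0 0 0 0 0 0",
  force=60,
)

```text
clock: 30.68
position: [0.3959, -0.1814, 0.0978]
ee_rot: [3.064, -0.695, 0.002]
force: [0.2, -0.4, 0.8]
width: 0.999
gripper_force: 0.0
```

Request:
send_rows(
  motion="0 0 0.0005 -0.026 0 0 0; 0 0 0 0 0 0 0; 1 0 0 0 0 0 0; 1 0 0 0 0 0 0; 1 0 0 0 0 0 0",
)

```text
clock: 31.3
position: [0.3954, -0.1805, 0.0713]
ee_rot: [-3.064, 0.696, -0.002]
force: [-0.3, -0.5, -0.9]
width: 0.723
gripper_force: 0.0
```

Request:
send_rows(
  motion="1 0 0 0 0 0 0; 1 0 0 0 0 0 0; 1 0 0 0 0 0 0; 1 0 0 0 0 0 0",
)

```text
clock: 31.8
position: [0.395, -0.1805, 0.0708]
ee_rot: [-3.063, 0.696, -0.0]
force: [-0.7, 0.6, 4.9]
width: 0.541
gripper_force: 60.0
```

Request:
send_rows(
  motion="1 0 0 0.04 0 0 0; 1 0.01 0 0.06 0 0 0; 1 0.01 0.05 0.01 0 0 5.7; 1 0.01 0.05 0 0 0 5.7; 1 0.01 0.05 0 0 0 5.7",
)

```text
clock: 32.42
position: [0.4345, -0.0288, 0.1805]
ee_rot: [3.133, -0.228, -0.001]
force: [1.3, -0.5, -5.3]
width: 0.539
gripper_force: 60.0
```

Request:
send_rows(
  motion="1 0 0.05 0 0 0 5.7; 1 0 0.05 0 0 0 5.7; 1 -0.01 0.05 0 0 0 5.7; 1 -0.012 0.05 0 0 0 5.7; 1 -0.015 0.05 0 0 0 5.7",
)

```text
clock: 33.05
position: [0.3969, 0.2207, 0.1801]
ee_rot: [3.092, 0.55, -0.002]
force: [1.6, 0.4, -4.6]
width: 0.541
gripper_force: 60.0
```

Request:
send_rows(
  motion="1 -0.015 0.048 0 0 0 5.6; 1 0 0 0 0 0 0; 1 0 0 0 0 0 0; 1 0 0 0 0 0 0",
)

```text
clock: 33.55
position: [0.3831, 0.2661, 0.1803]
ee_rot: [3.063, 0.692, -0.001]
force: [0.1, -0.2, -5.0]
width: 0.541
gripper_force: 60.0
```

```bash
cat > pre.py <<'E'
import sys
from h import *
o=arm.observe(); r=o['ee_rot']; a=np.radians(25.6); e=np.array([np.cos(a),np.sin(a)]); n=np.array([-e[1],e[0]]); p=o['position']
print(p,'psi',2*np.degrees(np.arctan2(r[1],r[0]))-90,'s',p[:2]@e,'n',p[:2]@n,o['width'],'zoff?')
im,d,m=snap('wrist'); W=pts(d,m); h=cv2.cvtColor(im,cv2.COLOR_BGR2HSV); v,u=np.mgrid[0:384,0:512]
z0=p[2]-.046
k=big((abs(W[...,2]-z0)<.012)&(d>.1)&(v<230)&(abs(u-250)<75)); Q=W[k]; N=Q[:,:2]@n; S=Q[:,:2]@e
print('stone',rect(Q),'front s',S.max(),'n',[ (round(x,3),round(float((N[abs(S-x)<.006].min()+N[abs(S-x)<.006].max())/2),4)) for x in np.arange(S.min()+.008,S.max()-.004,.025)],'ztop front',np.median(Q[S>S.max()-.01][:,2]),'near',np.median(Q[S<S.min()+.01][:,2]))
E
python3 pre.py
```

```text
[0.38313816 0.26610708 0.1803271 ] psi -64.54082655632061 s 0.4605075296606572 n 0.07443548751480077 0.5405965445745269 zoff?
stone (array([440.5, 294.7]), 25.7, array([50.4, 94.3], dtype=float32)) front s 0.5717642723400078 n [(np.float64(0.485), 0.0755), (np.float64(0.51), 0.0754), (np.float64(0.535), 0.0755), (np.float64(0.56), 0.0755)] ztop front 0.13428198054784127 near 0.13473223104164897
```

Request:
send_rows(
  motion="1 0 0 -0.05 0 0 0; 1 0 0 -0.048 0 0 0; 1 0 0 0 0 0 0; 1 0 0 0 0 0 0",
)

```text
clock: 34.1
position: [0.3838, 0.2675, 0.0839]
ee_rot: [-3.064, -0.694, -0.002]
force: [0.2, -0.3, -5.1]
width: 0.54
gripper_force: 60.0
```

Request:
send_rows(
  motion="1 0.0273 0.0124 -0.001 0 0 0; 1 0.0271 0.013 0 0 0 0; 1 0.0271 0.013 0 0 0 0; 1 0.018 0.0087 0 0 0 0; 1 0 0 0 0 0 0",
)

```text
clock: 34.72
position: [0.485, 0.3158, 0.0843]
ee_rot: [-3.062, -0.694, -0.008]
force: [-0.4, 0.0, -3.9]
width: 0.541
gripper_force: 60.0
```

Request:
send_rows(
  motion="1 0.008 0.004 0 0 0 0; 1 0 0 -0.002 0 0 0; 1 0 0 -0.002 0 0 0; 1 0 0 0 0 0 0",
)

```text
clock: 35.22
position: [0.4904, 0.3187, 0.0788]
ee_rot: [-3.063, -0.696, -0.001]
force: [-5.0, -2.7, 9.4]
width: 0.538
gripper_force: 60.0
```

Request:
send_rows(
  motion="0.35 0 0 0 0 0 0; 0.35 0 0 0 0 0 0; 0.35 0 0 0 0 0 0; 0.35 0 0 0.03 0 0 0; 0.35 0 0 0.06 0 0 0",
)

```text
clock: 35.85
position: [0.4893, 0.3179, 0.1666]
ee_rot: [3.061, 0.696, -0.007]
force: [1.4, 1.1, 0.8]
width: 0.65
gripper_force: 0.0
```

Request:
send_rows(
  motion="0.35 -0.018 -0.009 0.06 0 0 0; 0.35 0 0 0 0 0 0",
)

```text
clock: 36.1
position: [0.4739, 0.3106, 0.2317]
ee_rot: [-3.06, -0.695, -0.011]
force: [0.5, 0.1, -0.5]
width: 0.652
gripper_force: 0.0
```

```bash
python3 blk.py
```

```text
[0.47391208 0.3105715  0.23167366]
slot 2 2955 rear [-0.05930312 -0.05919639] n 0.0009405071798019443 z 0.033435986304216805 (array([481.1, 315.5]), 25.8, array([50.1, 57.7], dtype=float32))
slot 3 2993 rear [-0.05937023 -0.05908116] n 0.000765907541783406 z 0.03329896015741993 (array([446.4, 387.4]), 25.7, array([50.2, 58.3], dtype=float32))
```

Request:
send_rows(
  motion="0 -0.0124 -0.0551 -0.009 0 0 -7.4; 0 -0.0124 -0.0551 -0.009 0 0 -7.4; 0 -0.0124 -0.0551 -0.009 0 0 -7.4; 0 -0.0124 -0.0551 -0.009 0 0 -7.4; 0 -0.0124 -0.0551 -0.009 0 0 -7.4",
)

```text
clock: 36.78
position: [0.4097, 0.0325, 0.1808]
ee_rot: [3.124, -0.318, -0.002]
force: [0.3, 0.2, -0.2]
width: 0.997
gripper_force: 0.0
```

Request:
send_rows(
  motion="0 -0.0124 -0.0551 -0.009 0 0 -7.4; 0 0 0 0 0 0 0; 0 0 0 0 0 0 0",
)

```text
clock: 37.15
position: [0.3982, -0.0207, 0.1724]
ee_rot: [3.099, -0.513, -0.002]
force: [-0.4, 1.2, 0.0]
width: 0.998
gripper_force: 0.0
```

```bash
python3 look.py w8
```

```text
[ 0.39822857 -0.02066748  0.17238199] psi -108.78852517111869 q [-0.49  0.25  0.49  2.27 -0.19  0.66 -1.76]
comp (array([433.3, -30.6]), 160.8, array([ 50.1, 149.5], dtype=float32)) [  215    51    70   190 12059] hsv [  7. 183. 236.] z 0.0254
```

Request:
send_rows(
  motion="0 0.002 0.0016 -0.04 0 0 -0.4; 0 0 0 -0.036 0 0 0; 0 0 0 0 0 0 0; 0 0 0 0 0 0 0",
)

```text
clock: 37.7
position: [0.4008, -0.0187, 0.0976]
ee_rot: [-3.098, 0.522, -0.0]
force: [0.5, -0.7, 0.2]
width: 1.001
gripper_force: 0.0
```

Request:
send_rows(
  motion="0 -0.0005 -0.0004 -0.026 0 0 0; 0 0 0 0 0 0 0; 1 0 0 0 0 0 0; 1 0 0 0 0 0 0; 1 0 0 0 0 0 0",
)

```text
clock: 38.33
position: [0.4001, -0.0195, 0.0715]
ee_rot: [-3.097, 0.524, -0.002]
force: [-0.5, -0.8, -0.6]
width: 0.724
gripper_force: 0.0
```

Request:
send_rows(
  motion="1 0 0 0 0 0 0; 1 0 0 0 0 0 0; 1 0 0 0 0 0 0; 1 0 0 0 0 0 0",
)

```text
clock: 38.83
position: [0.3998, -0.0196, 0.071]
ee_rot: [-3.097, 0.524, -0.0]
force: [-1.0, 0.6, 5.8]
width: 0.537
gripper_force: 60.0
```

Request:
send_rows(
  motion="1 0 0 0.04 0 0 0; 1 0 0 0.06 0 0 0; 1 0.0035 0.043 0.01 0 0 9; 1 0.0035 0.043 0 0 0 9; 1 0.0035 0.043 0 0 0 9",
)

```text
clock: 39.45
position: [0.4096, 0.1106, 0.1808]
ee_rot: [3.134, 0.221, -0.001]
force: [0.8, 0.1, -4.9]
width: 0.539
gripper_force: 60.0
```

Request:
send_rows(
  motion="1 0.0035 0.043 0 0 0 9; 1 0.0035 0.043 0 0 0 8.8; 1 0 0 0 0 0 0; 1 0 0 0 0 0 0; 1 0 0 0 0 0 0",
)

```text
clock: 40.08
position: [0.417, 0.194, 0.1806]
ee_rot: [3.064, 0.692, -0.002]
force: [0.1, -1.2, -4.6]
width: 0.541
gripper_force: 60.0
```

```bash
python3 pre.py
```

```text
[0.41697605 0.19400745 0.18061077] psi -64.5422761621983 s 0.45987041756987446 n -0.0052071818059656145 0.5405800921649786 zoff?
stone (array([473.7, 222.4]), 25.6, array([50.3, 93.3], dtype=float32)) front s 0.5700219095212197 n [(np.float64(0.485), -0.0041), (np.float64(0.51), -0.0042), (np.float64(0.535), -0.0041), (np.float64(0.56), -0.0042)] ztop front 0.13427041625868258 near 0.1347376022283921
```

Laterally it's within 1 mm. Lowering, then inserting by 121 mm.

Request:
send_rows(
  motion="1 0 0 -0.05 0 0 0; 1 0 0 -0.048 0 0 0; 1 0 0 0 0 0 0; 1 0 0 0 0 0 0",
)

```text
clock: 40.62
position: [0.4181, 0.1952, 0.0842]
ee_rot: [-3.064, -0.694, -0.002]
force: [0.2, 0.3, -4.7]
width: 0.54
gripper_force: 60.0
```

Request:
send_rows(
  motion="1 0.0273 0.0124 -0.001 0 0 0; 1 0.0271 0.013 0 0 0 0; 1 0.0271 0.013 0 0 0 0; 1 0.018 0.0087 0 0 0 0; 1 0 0 0 0 0 0",
)

```text
clock: 41.25
position: [0.5191, 0.2436, 0.0845]
ee_rot: [-3.062, -0.696, -0.008]
force: [-0.0, -0.7, -5.0]
width: 0.539
gripper_force: 60.0
```

Request:
send_rows(
  motion="1 0.009 0.0043 0 0 0 0; 1 0.0009 0.0004 -0.002 0 0 0; 1 0 0 -0.002 0 0 0; 1 0 0 0 0 0 0",
)

```text
clock: 41.75
position: [0.5263, 0.2469, 0.079]
ee_rot: [-3.063, -0.696, 0.0]
force: [-6.8, -2.6, 11.9]
width: 0.539
gripper_force: 60.0
```

Request:
send_rows(
  motion="0.35 0 0 0 0 0 0; 0.35 0 0 0 0 0 0; 0.35 0 0 0 0 0 0; 0.35 0 0 0.03 0 0 0; 0.35 0 0 0.06 0 0 0",
)

```text
clock: 42.38
position: [0.5255, 0.2467, 0.1669]
ee_rot: [3.062, 0.696, -0.007]
force: [0.6, 1.4, 1.0]
width: 0.651
gripper_force: 0.0
```

Request:
send_rows(
  motion="0.35 -0.018 -0.009 0.06 0 0 0; 0.35 0 0 0 0 0 0",
)

```text
clock: 42.62
position: [0.5104, 0.2386, 0.2319]
ee_rot: [-3.061, -0.695, -0.012]
force: [0.3, -0.3, -0.1]
width: 0.651
gripper_force: 0.0
```

```bash
python3 blk.py
```

```text
[0.51042452 0.23861867 0.23188213]
slot 1 2895 rear [-0.05833791 -0.05820276] n 0.0007655488963891621 z 0.03337028324866712 (array([516.1, 243.4]), 25.6, array([50.1, 56.8], dtype=float32))
slot 2 2988 rear [-0.0594243 -0.0593291] n 0.0010481971095839537 z 0.0333126345225647 (array([481. , 315.6]), 25.6, array([50.7, 57.9], dtype=float32))
slot 3 3032 rear [-0.05844308 -0.05824225] n 0.0006795224786844134 z 0.03319910220110572 (array([446.6, 387.4]), 26.4, array([51.2, 58.6], dtype=float32))
```

Request:
send_rows(
  motion="0 -0.0135 -0.0526 -0.005 0 0 -4.4; 0 -0.0135 -0.0526 -0.005 0 0 -4.4; 0 -0.0135 -0.0526 -0.005 0 0 -4.4; 0 -0.0135 -0.0526 -0.005 0 0 -4.4; 0 -0.0135 -0.0526 -0.005 0 0 -4.4",
)

```text
clock: 43.3
position: [0.4405, -0.0262, 0.2011]
ee_rot: [3.14, 0.095, -0.002]
force: [1.6, -0.5, 0.4]
width: 1.001
gripper_force: 0.0
```

Request:
send_rows(
  motion="0 -0.0135 -0.0526 -0.005 0 0 -4.4; 0 -0.0135 -0.0526 -0.005 0 0 -4.4; 0 -0.0135 -0.0526 -0.005 0 0 -4.4; 0 -0.0135 -0.0526 -0.005 0 0 -4.4; 0 -0.0135 -0.0526 -0.005 0 0 -4.4",
)

```text
clock: 43.92
position: [0.3731, -0.2891, 0.176]
ee_rot: [3.101, -0.506, -0.003]
force: [0.7, -0.3, 0.2]
width: 1.005
gripper_force: 0.0
```

Request:
send_rows(
  motion="0 -0.0135 -0.0526 -0.005 0 0 -4.6; 0 0 0 0 0 0 0; 0 0 0 0 0 0 0",
)

```text
clock: 44.3
position: [0.36, -0.3398, 0.1711]
ee_rot: [-3.078, 0.626, 0.004]
force: [-0.1, -0.0, 0.3]
width: 1.001
gripper_force: 0.0
```

```bash
python3 look.py w9
```

```text
[ 0.35999727 -0.33976631  0.17111459] psi 246.99250460822077 q [ 0.18  0.42  0.62  2.06 -0.35  0.76 -0.96]
comp (array([ 394.4, -355.5]), 156.6, array([ 50.1, 149.8], dtype=float32)) [  219    48    70   192 12272] hsv [ 62.  75. 170.] z 0.0254
```

Request:
send_rows(
  motion="0 0.002 -0.002 -0.04 0 0 -0.4; 0 0 0 -0.034 0 0 0; 0 0 0 0 0 0 0; 0 0 0 0 0 0 0",
)

```text
clock: 44.85
position: [0.363, -0.3419, 0.099]
ee_rot: [3.077, -0.635, 0.001]
force: [-0.0, -0.4, -0.3]
width: 0.997
gripper_force: 0.0
```

Request:
send_rows(
  motion="0 -0.0005 0 -0.027 0 0 0; 0 0 0 0 0 0 0; 1 0 0 0 0 0 0; 1 0 0 0 0 0 0; 1 0 0 0 0 0 0",
)

```text
clock: 45.48
position: [0.3623, -0.3425, 0.0718]
ee_rot: [3.076, -0.637, 0.002]
force: [0.0, -0.3, -1.2]
width: 0.724
gripper_force: 0.0
```

Request:
send_rows(
  motion="1 0 0 0 0 0 0; 1 0 0 0 0 0 0; 1 0 0 0 0 0 0; 1 0 0 0 0 0 0",
)

```text
clock: 45.98
position: [0.362, -0.3422, 0.0713]
ee_rot: [-3.076, 0.637, -0.0]
force: [-0.1, 1.4, 5.9]
width: 0.537
gripper_force: 60.0
```

Request:
send_rows(
  motion="1 0 0 0.04 0 0 0; 1 0 0 0.06 0 0 0; 1 0.01 0.0518 0.01 0 0 5.4; 1 0.01 0.0518 0 0 0 5.4; 1 0.01 0.0518 0 0 0 5.4",
)

```text
clock: 46.6
position: [0.3915, -0.1851, 0.1809]
ee_rot: [-3.135, 0.193, 0.001]
force: [1.1, -0.4, -4.7]
width: 0.542
gripper_force: 60.0
```

Request:
send_rows(
  motion="1 0.01 0.0518 0 0 0 5.4; 1 0.01 0.0518 0 0 0 5.4; 1 0.01 0.0518 0 0 0 5.4; 1 0.01 0.0518 0 0 0 5.4; 1 0.01 0.0518 0 0 0 5.4",
)

```text
clock: 47.22
position: [0.4414, 0.0736, 0.1807]
ee_rot: [3.094, 0.544, -0.002]
force: [0.7, -0.9, -5.4]
width: 0.538
gripper_force: 60.0
```

Request:
send_rows(
  motion="1 0.01 0.0518 0 0 0 5.6; 1 0 0 0 0 0 0; 1 0 0 0 0 0 0; 1 0 0 0 0 0 0",
)

```text
clock: 47.72
position: [0.4514, 0.1224, 0.1809]
ee_rot: [3.065, 0.687, -0.002]
force: [0.5, 0.2, -5.3]
width: 0.545
gripper_force: 60.0
```

```bash
python3 pre.py
```

```text
[0.45144355 0.12241857 0.18086185] psi -64.74779669471633 s 0.4600217947447315 n -0.08466127653248998 0.5447734086094345 zoff?
stone (array([508.6, 150.8]), 25.5, array([50.2, 93.6], dtype=float32)) front s 0.5706427803439013 n [(np.float64(0.485), -0.0837), (np.float64(0.51), -0.0837), (np.float64(0.535), -0.0838), (np.float64(0.56), -0.0839)] ztop front 0.13427100750425375 near 0.13479622104942537
```

Request:
send_rows(
  motion="1 0 0 -0.05 0 0 0; 1 0 0 -0.048 0 0 0; 1 0 0 0 0 0 0; 1 0 0 0 0 0 0",
)

```text
clock: 48.28
position: [0.4527, 0.1235, 0.0844]
ee_rot: [3.065, 0.689, 0.002]
force: [-0.1, -0.3, -4.0]
width: 0.537
gripper_force: 60.0
```

Request:
send_rows(
  motion="1 0.0273 0.0124 -0.001 0 0 0; 1 0.0271 0.013 0 0 0 0; 1 0.0271 0.013 0 0 0 0; 1 0.018 0.0087 0 0 0 0; 1 0 0 0 0 0 0",
)

```text
clock: 48.9
position: [0.5539, 0.1721, 0.0848]
ee_rot: [-3.064, -0.691, -0.008]
force: [-0.2, -1.0, -4.6]
width: 0.538
gripper_force: 60.0
```

Request:
send_rows(
  motion="1 0.009 0.0043 0 0 0 0; 1 0.0009 0.0004 -0.002 0 0 0; 1 0 0 -0.002 0 0 0; 1 0 0 0 0 0 0",
)

```text
clock: 49.4
position: [0.5607, 0.1752, 0.0793]
ee_rot: [-3.065, -0.69, 0.001]
force: [-9.5, -3.5, 12.9]
width: 0.539
gripper_force: 60.0
```

Released and lifted, then a final check of everything.

Request:
send_rows(
  motion="0.35 0 0 0 0 0 0; 0.35 0 0 0 0 0 0; 0.35 0 0 0 0 0 0; 0.35 0 0 0.03 0 0 0; 0.35 0 0 0.06 0 0 0",
)

```text
clock: 50.02
position: [0.5601, 0.1754, 0.1672]
ee_rot: [3.064, 0.69, -0.007]
force: [0.5, 0.4, 0.9]
width: 0.65
gripper_force: 0.0
```

Request:
send_rows(
  motion="0.35 -0.018 -0.009 0.06 0 0 0; 0.35 0 0 0 0 0 0; 0.35 0 0 0 0 0 0",
)

```text
clock: 50.4
position: [0.5435, 0.167, 0.2275]
ee_rot: [-3.064, -0.691, -0.001]
force: [-0.3, -0.2, -0.9]
width: 0.648
gripper_force: 0.0
```

```bash
python3 blk.py; python3 hold.py scene side
```

```text
[0.54347874 0.16704373 0.22748415]
slot 0 2991 rear [-0.05857553 -0.05843006] n 0.001322908350311916 z 0.03341287536237521 (array([550.4, 171.7]), 25.5, array([50., 57.], dtype=float32))
slot 1 3049 rear [-0.05817923 -0.05803136] n 0.0007820708973538867 z 0.03329597008817492 (array([516.3, 243.4]), 25.5, array([50.4, 57.3], dtype=float32))
slot 2 3146 rear [-0.05896107 -0.05877215] n 0.0006017877331135485 z 0.03318909237918872 (array([481.6, 315.3]), 25.2, array([50.6, 57.8], dtype=float32))
slot 3 1894 rear [-0.05865647 -0.05850508] n -0.007583147628553444 z 0.03284767875794412 (array([450.6, 380. ]), 25.2, array([35.8, 57. ], dtype=float32))
[0.54317368 0.16695629 0.22664297] psi -64.58464827150752
scene white (array([653. , -87.2]), 79.1, array([ 51.4, 151.5], dtype=float32)) 896 z [0.03904641 0.04147936 0.04393077]
scene wing (array([ 635.2, -197.9]), 79.3, array([13.4, 49.4], dtype=float32)) 135
```

View pics/h_scene.png

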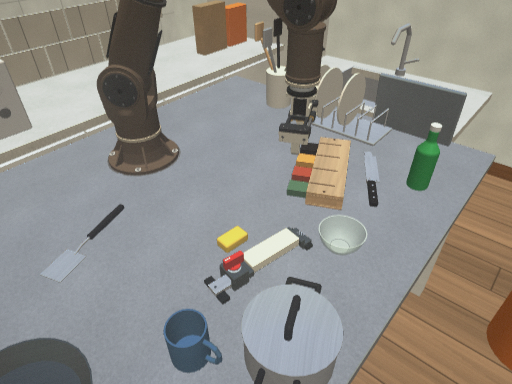

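The scene view shows all four stones home in the block at about (305,170), the white stone clamped at (270,250), and the wing along the rail. The bystanders haven't moved.

```bash
python3 -c "
from cell import arm
print(arm.sign_off())"
```

```text
the job is handed in; nothing more can be done
None
```

The job is handed in but no verdict came back: in my last camera check the white stone was clamped in the holder with the knob locked, and the black, ochre, red and green stones were home in slots 3, 2, 1 and 0, with the other kitchen things where they stood.

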